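# Tip the controller box onto its feet and push it up to the stop

### The arm

A 6-joint arm with a two-finger parallel gripper is mounted at the origin on the work surface. World frame = base frame: x ahead of the robot, y to its left, z up, the work surface at z = 0. Lengths are in m, angles in degrees, forces in N, time in s.
With the tool pointing down it reaches from about 0.375 to 0.9 m from the base axis. Payload 3.1 kg.
Tool frame: the origin (TCP) lies on the centre line of the jaws, within the pads' length; the fingertips stand 19 mm ahead of it and the grasp point (between the pads) is the TCP (tips_ahead is the distance from the TCP to the fingertips, in m); z points along the fingers, y is the line along which they close (so a half turn about z gives the same grasp; the last joint's range is limited). The gripper opens to 87 mm and grips with 3 to 60 N. Pads are 19 mm wide; open, the fingers measure 117 mm over their backs; the gripper's body (75 mm by 190 mm) begins 51 mm behind the grasp point.
Start: joints at [-86.431, 30.224, 82.088, -0, 67.689, -10.227], TCP at [0.149, -0.607, 0.242] pointing down, gripper open.
Joint ranges: [-176.69, 176.69], [-43.24, 126.21], [12.49, 139.97], [-82, 262], [0, 151.66], [-163.58, 163.58]. Speed limits (degrees/s): [159.86, 159.86, 180, 180, 180, 180].

### API

Orientations are given as a 3x3 rotation matrix whose columns are the frame's x, y, z axes.
In Python, from rig import read_state, capture, hand_in, trace, landmark_of, tips_ahead gives the robot as it stands.
- The arm moves only by the shell command python3 -m jog 'ROWS'. ROWS is JSON, a list of rows, each an object of numbers: "tx", "ty", "tz": the shift along the tool's x, y, z in cm; "roll": the turn about the tool's z in rad; "jaw": the opening, from 0 (shut) to 1 (fully open). A call has 1 to 8 rows; each row shifts and turns the commanded pose from where the row before left it, along the tool's axes as they then stand; what a row does not reach is not made up. A row lasts 1/10 s, in which the tool goes at most 50 mm and 8.59 degrees, less where a joint would pass 70% of its speed; a pose out of reach is approached as far as the arm can. A call with a gripper value outside its range is refused whole. The fingers move at their own pace and stop on an object; the grip force is fixed at half the most. Time passes only in rows, so rows that do not move let the fingers close. It gives the time, the measured TCP pose, the force, the opening and the grip force at its end, in the units of the state.
- read_state(): the state, without advancing time (a new reading comes with each control period).
- capture(name): name is "scene" or "side" or "wrist"; returns a dict with "img" (400x640x3 uint8, red, green, blue), "vertical_fov" (degrees; the focal length in pixels is half the picture's height over the tangent of half this angle, whatever the lens; pixels are square), "cx", "cy" (the principal point, pixels), "k1" (the pictures are not rectified: a ray, as slopes to the right and down, at radius r is drawn at 1 + k1 r^2 times it, then the intrinsics apply), "cam_to_world" (4x4, takes a point from camera to world coordinates); the wrist camera has in their place "tool_from_camera" (4x4, takes a point from camera to tool coordinates, whose origin is the TCP and whose axes are the flange's). Camera axes: x right, y up, looking along -z (the intrinsics and any distortion apply to the point x, -y, -z); pixel columns grow to the right and rows downward; lengths in m; the calibration is good to about 2 mm. A picture is of the moment at which its call begins: read the wrist's pose just before it. There is no depth.
- hand_in(): hands the job in; it is judged then, once.
Trained networks look in the newest picture that a camera, given by its name, has taken for a name from the list of things; names that differ only in an ending like _2 or _b are one class to them, and where a whole thing is asked for, a point or a joint stands for the part that bears it (a point fixed in the world has none). Each returns a list of dicts, best first, with "p" (0 to 1); they miss things now and then, are a little off and sometimes report something else, mostly with a low value. They report only what shows in the picture. A call takes as long as a camera call. They do not tell look-alikes from the thing itself.
- trace(camera, thing): "pixels" (400x640 bool, what is visible of it) and "bbox" ([left, top, width, height] in pixels, round what is visible of it).
- landmark_of(camera, thing): "point" ([row, column] in pixels: a listed point, or the origin of a listed thing).
The state is a dict: "time_s": time; "joint_positions": joint angles; "qvel": joint speeds; "tau": joint torques, N m; "position": TCP position; "tcp_rot": TCP orientation; "force": force on the tool from outside, world axes, zero at the start; "moment": the same for the moment, N m; "opening": opening from 0.0 (shut) to 1.0 (fully open); "grasp_force": force on a finger pad.
Only numpy, scipy, OpenCV 4.12 (cv2) and the standard library are available. Lean on these libraries where they do the work, as an engineer would, in place of code of your own. Each camera call takes 0.05 s, during which the arm holds its last target. There are 200 camera calls.

### The job

The metal controller box stands on its end on the white work plate. Push it over so that it lies on its four rubber feet with the screwed cover facing up, then push it along the plate until its whole leading end sits flush against the dark stop bar. Only push it, never pick it up or carry it, and leave the swab tub, the dispenser bottle and the screwdriver where they are.

Things in the scene. Friction and masses are not known exactly. Their poses are not given: they have to be found in the camera images.
- controller: aluminium controller box 44 x 80 x 120 mm, 0.3 to 0.65 kg, standing loose on a small end on the plate, topples when leaned 20 deg. Origin: centre of that lower end face. z: along the 120 mm length, up at the start. +x: out of the face with four black rubber feet (14 mm wide, 4 mm high, extra to the 44), towards the bar. -x: out of the grey cover with screws and vents. y: width
- controller_top (a point): centre of the box's other small end face (the upper one at the start), 120 mm from its origin along its z. This is the leading end that must lie against the stop bar. After toppling, some 25 to 55 mm remain between it and the bar, and the cover is 48 mm above the plate
- controller_heel (a point): middle of the 80 mm edge about which the box topples, 22 mm from its origin along its +x: on the plate at the start, 4 mm above it when the box lies on its feet; if it is more than 20 mm above the plate the box counts as lifted
- plate: white work plate 320 x 240 mm, 6 mm thick, fixed on the bench. Origin: centre of its underside, at bench level. x: along its length towards the stop bar; y: across. The box starts with its origin 47 to 77 mm behind the plate's centre (x negative), turned up to 12 degrees from square. Friction is ordinary, not known exactly
- stop (a point): middle of the upper edge of the stop bar's face that looks at the box, 120 mm ahead of the plate's origin, 20 mm above the plate's top. The bar is dark steel, fixed across the plate: 200 mm long, 20 mm thick, 20 mm tall
- tub: bystander: white round swab tub with a clear lid, 90 mm wide, 74 mm tall; origin at the centre of its underside. Beside the plate.
- dispenser: bystander: white square dispenser bottle with a steel cap, 56 x 56 mm, 106 mm tall; origin at the centre of its underside. Beside the plate.
- screwdriver: bystander: black-handled screwdriver 170 mm long lying on the bench beyond the stop bar; origin near its middle, on its underside, its length along its own x.
Things that resemble listed ones, but are neither listed nor needed, are in the scene too. What is shaped like the controller but brown is not meant.

How it is judged:
By the outcome, as a careful person would: the job done as asked, in the order asked, and still so for the second after the job is handed in, with the robot touching nothing.
It also fails if it takes over 61 s, if anything falls off the work surface, if the arm or the gripper's body presses on something with over 40 N, if the wrist force passes 120 N, or if a joint passes its speed limit or range.

## Working session

There is one attempt and no reset: what is moved stays moved. The work goes in short steps, Python scripts to look and compute and a shell command to move; the robot and the scene stay as the last step left them, time stands still between calls to the robot, and variables do not carry over. Pictures are saved under pics/ and viewed, at most 10 in all, crops included, and the job is handed in when it is done.

```bash
mkdir -p pics; ls
cat > h.py <<'E'
import numpy as np, cv2
from rig import *
def save(c,n): cv2.imwrite('pics/'+n,c['img'][:,:,::-1])
def ray(c,rc,T=None):
    T=np.array(c['cam_to_world']) if T is None else T
    f=200/np.tan(np.radians(c['vertical_fov'])/2)
    d=np.array([(rc[1]-c['cx'])/f,(rc[0]-c['cy'])/f]);u=d.copy()
    for _ in range(20): u=d/(1+c['k1']*(u@u))
    v=T[:3,:3]@np.array([u[0],-u[1],-1]); return T[:3,3],v
def atz(c,rc,z,T=None):
    o,v=ray(c,rc,T); return o+v*(z-o[2])/v[2]
def proj(c,p,T=None):
    T=np.array(c['cam_to_world']) if T is None else T
    q=T[:3,:3].T@(np.asarray(p)-T[:3,3]); u=np.array([q[0],-q[1]])/-q[2]
    f=200/np.tan(np.radians(c['vertical_fov'])/2)
    u=u*(1+c['k1']*(u@u)); return np.array([c['cy']+f*u[1],c['cx']+f*u[0]])
def tri(rays):
    A=np.zeros((3,3));b=np.zeros(3)
    for o,v in rays:
        v=v/np.linalg.norm(v);P=np.eye(3)-np.outer(v,v);A+=P;b+=P@o
    x=np.linalg.solve(A,b)
    return x,[np.linalg.norm(np.cross(x-o,v/np.linalg.norm(v))) for o,v in rays]
E
python3 - <<'E'
from h import *
s=read_state();print(s['position'],s['tcp_rot'],s['time_s'],s['opening'],tips_ahead)
for cam in('scene','side'):
    c=capture(cam);save(c,cam+'0.png');print(cam,np.round(c['cam_to_world'],3).tolist())
    for t in('controller','controller_top','controller_heel','stop','plate'):
        print(t,[(np.round(r['point']).tolist(),round(r['p'],2)) for r in landmark_of(cam,t)][:3])
    print([(r['bbox'],round(r['p'],2)) for r in trace(cam,'controller')][:3])
E
```

```text
pics
[ 0.14904691 -0.60625823  0.24056881] [[ 9.71145737e-01  2.38486773e-01 -1.28052042e-04]
 [ 2.38486485e-01 -9.71143402e-01  2.16552915e-03]
 [ 3.92093163e-04 -2.13358309e-03 -9.99997647e-01]] 0.0 1.000300379732322 0.019
scene [[-0.646, -0.585, 0.49, 1.046], [0.763, -0.499, 0.41, 0.383], [0.004, 0.639, 0.769, 0.803], [0.0, 0.0, 0.0, 1.0]]
controller [([309.0, 418.0], 0.95), ([278.0, 466.0], 0.81), ([215.0, 215.0], 0.68)]
controller_top [([247.0, 483.0], 0.92), ([279.0, 424.0], 0.62), ([177.0, 351.0], 0.6)]
controller_heel [([214.0, 336.0], 0.97), ([285.0, 471.0], 0.9), ([317.0, 427.0], 0.74)]
stop [([203.0, 257.0], 0.97)]
plate [([215.0, 310.0], 0.65)]
[([395.1, 257.8, 54.5, 75.5], 0.81), ([328.0, 165.0, 38.5, 69.6], 0.68), ([448.4, 224.1, 54.0, 75.9], 0.68)]
side [[0.947, 0.252, -0.2, 0.427], [-0.321, 0.724, -0.611, -0.471], [-0.01, 0.643, 0.766, 0.708], [0.0, 0.0, 0.0, 1.0]]
controller [([152.0, 255.0], 0.8), ([234.0, 301.0], 0.74), ([149.0, 311.0], 0.65)]
controller_top [([109.0, 305.0], 0.95), ([191.0, 301.0], 0.75), ([107.0, 246.0], 0.62)]
controller_heel [([142.0, 301.0], 0.98), ([242.0, 307.0], 0.88), ([146.0, 253.0], 0.77)]
stop [([280.0, 382.0], 0.58)]
plate [([247.0, 330.0], 0.66)]
[([273.9, 176.0, 48.1, 71.5], 0.91), ([228.2, 100.5, 45.0, 65.8], 0.88), ([284.5, 99.3, 44.3, 60.4], 0.66)]
```

View pics/scene0.png

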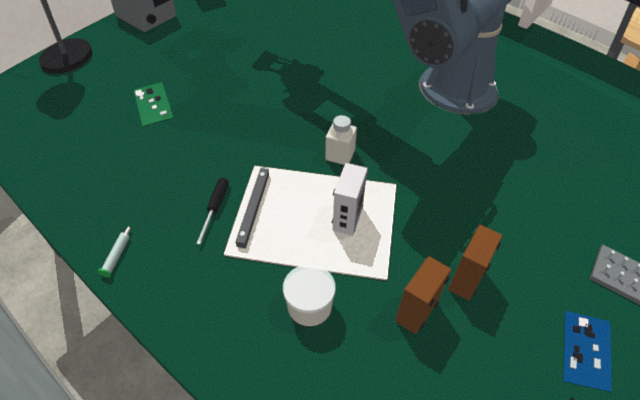

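View pics/side0.png

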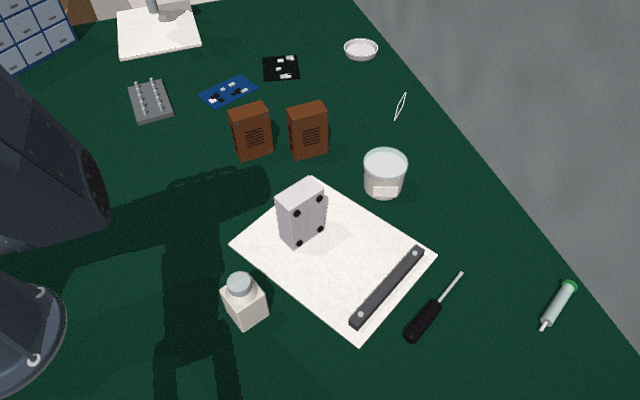

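Scene view: the grey box stands on the plate at about (350,200), feet towards the bar at (252,207). In the side view it is at (301,212), with its feet facing the bar. The candidates are grey (350,200) and brown (423,295) and (475,262). Grey is the one meant, because it is aluminium and stands on the plate. I'll confirm it in an enlarged crop and measure.

```bash
cat > m.py <<'E'
from h import *
cs={};R={}
for cam in('scene','side'):
    c=cs[cam]=capture(cam)
    for t in('plate','stop','controller','controller_top','controller_heel','dispenser','tub'):
        R[cam,t]=landmark_of(cam,t)
    tr=trace(cam,'plate'); m=tr[0]['pixels'].astype(np.uint8)
    box=[r for r in trace(cam,'controller')]
    h=cv2.convexHull(cv2.findContours(m,0,2)[0][0] if 0 else np.argwhere(m)[:,::-1].astype(np.int32))
    for e in np.linspace(2,20,40):
        q=cv2.approxPolyDP(h,e,True)[:,0]
        if len(q)<=4: break
    P=np.array([atz(c,(y,x),.006) for x,y in q]); print(cam,'plate corners',q.tolist(),np.round(P[:,:2],4).tolist(),[np.round(np.linalg.norm(P[i]-P[i-1]),3) for i in range(len(P))])
for t in('plate','stop','controller','controller_top','controller_heel','dispenser','tub'):
    best=None
    for a in R['scene',t][:4]:
        for b in R['side',t][:4]:
            x,e=tri([ray(cs['scene'],a['point']),ray(cs['side'],b['point'])])
            print(t,np.round(x,3),np.round(e,4)[0],np.round(a['point']),np.round(b['point'])) if e[0]<.006 else 0
a=cv2.resize(cs['scene']['img'][140:260,280:400],(400,400),interpolation=cv2.INTER_CUBIC)
b=cv2.resize(cs['side']['img'][160:280,250:370],(400,400),interpolation=cv2.INTER_CUBIC)
cv2.imwrite('pics/crop.png',np.hstack([a,b])[:,:,::-1])
E
python3 m.py
```

```text
scene plate corners [[395, 187], [385, 279], [224, 254], [255, 167]] [[0.4159, 0.0718], [0.6169, 0.1878], [0.7759, -0.0842], [0.572, -0.2024]] [np.float64(0.316), np.float64(0.232), np.float64(0.315), np.float64(0.236)]
side plate corners [[436, 256], [357, 348], [229, 242], [315, 179]] [[0.7697, -0.0908], [0.5654, -0.2087], [0.4104, 0.0678], [0.6179, 0.1719]] [np.float64(0.303), np.float64(0.236), np.float64(0.317), np.float64(0.232)]
plate [ 0.589 -0.014  0.005] 0.0006 [215. 313.] [250. 331.]
stop [ 0.654 -0.113  0.021] 0.0007 [204. 257.] [279. 385.]
controller [ 0.633  0.272 -0.007] 0.0003 [314. 416.] [152. 308.]
controller [0.549 0.04  0.007] 0.0053 [217. 344.] [233. 300.]
controller_top [0.513 0.306 0.114] 0.0012 [245. 482.] [112. 247.]
controller_top [0.553 0.043 0.125] 0.003 [180. 350.] [192. 302.]
controller_top [0.631 0.266 0.118] 0.0004 [277. 427.] [110. 306.]
controller_heel [0.558 0.019 0.003] 0.001 [215. 335.] [242. 310.]
controller_heel [ 0.512  0.323 -0.006] 0.001 [284. 473.] [149. 252.]
controller_heel [0.627 0.292 0.006] 0.0048 [316. 426.] [142. 301.]
dispenser [ 0.409 -0.087 -0.005] 0.0 [155. 340.] [315. 246.]
tub [ 0.748  0.113 -0.009] 0.0001 [307. 310.] [188. 381.]
```

View pics/crop.png

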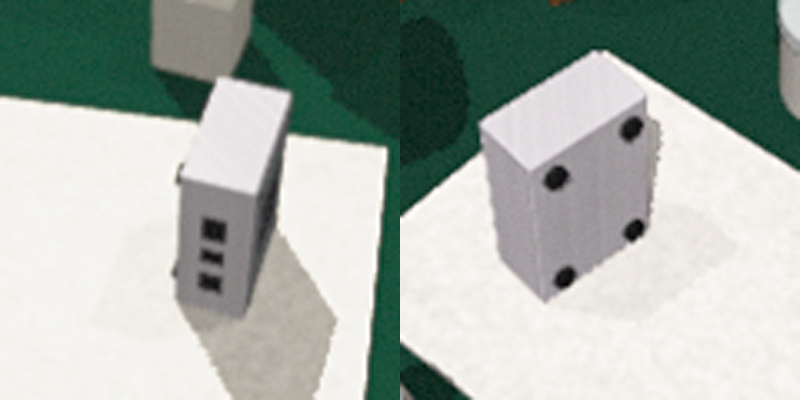

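Confirmed: the grey box stands on the plate, with its feet towards the bar and the vented cover away from it. Next I'll fit its yaw from the corners of the top face.

Run:
```python
from h import *
A=[(346,163.1),(367.6,168.5),(357.1,197.9),(334.6,193.4)]
B=[(310,175.6),(274.6,197.5),(289,210.4),(323.5,189.4)]
u=np.array([.497,-.868]);v=np.array([.868,.497]);c0=np.array([.592,-.012])
for cam,q in(('scene',A),('side',B)):
    c=capture(cam);P=np.array([atz(c,(y,x),.126)[:2] for x,y in q])
    m=P.mean(0);print(cam,m,'plate xy',(m-c0)@u,(m-c0)@v)
    for i in range(4):
        d=P[i]-P[i-1];print(np.linalg.norm(d).round(3),np.degrees(np.arctan2(d[1],d[0])).round(1))
```

```text
scene [0.55045811 0.04712983] plate xy -0.07197101340295528 -0.006670836276490943
0.08 -157.0
0.043 111.4
0.076 22.1
0.042 -64.2
side [0.54960335 0.03911799] plate xy -0.0654415506240532 -0.011394653421551795
0.041 107.0
0.079 -157.9
0.039 -66.6
0.075 20.4
```

```bash
python3 -m jog '[{"roll":-0.143,"jaw":0.45},{"roll":-0.143},{"roll":-0.143},{"roll":-0.143},{"roll":-0.143},{"roll":-0.143},{"roll":-0.143},{"roll":-0.143}]'; python3 -m jog '[{"roll":-0.143},{"roll":-0.143},{"roll":-0.143},{"roll":-0.143},{"tx":2,"ty":2.4},{"tx":2.5,"ty":3},{"tx":2.5,"ty":3}]'
cat > st.py <<'E'
from h import *
import sys
s=read_state();R=np.array(s['tcp_rot']);p=np.array(s['position'])
print(s['time_s'],p.round(4),'yaw',np.degrees(np.arctan2(R[1,0],R[0,0])).round(2),'F',np.round(s['force'],1),s['opening'],np.round(s['joint_positions'],0))
if len(sys.argv)>1:
    t=np.array([float(a) for a in sys.argv[1:4]]);print('d tool cm',(R.T@(t-p)*100).round(2))
E
python3 st.py .529 .095 .18
```

```text
1.8 [ 0.1491 -0.6069  0.2415] yaw 13.79 F [-0.   0.4  0.1] 0.9995036569066036 [-86.  30.  82.   0.  68. -10.]
d tool cm [ 53.64 -59.11   6.16]$[0]: bad value
$[0]: bad value
```

```bash
python3 -m jog '[{"tx":0,"ty":0,"tz":0,"roll":-0.143,"jaw":0.45}]'; python3 st.py
```

```text
time_s: 1.9
position: [0.1491, -0.607, 0.2416]
tcp_rot: [[0.926, 0.378, 0.0], [0.378, -0.926, -0.0], [0.0, 0.0, -1.0]]
force: [0.2, 0.6, 0.1]
opening: 0.966
grasp_force: 0.0
1.9 [ 0.1491 -0.607   0.2416] yaw 22.19 F [0.2 0.6 0.1] 0.9663308411416377 [-86.  30.  82.   0.  68. -19.]
```

```bash
python3 -m jog '[{"tx":0,"ty":0,"tz":0,"roll":-0.143,"jaw":0.45},{"tx":0,"ty":0,"tz":0,"roll":-0.143,"jaw":0.45},{"tx":0,"ty":0,"tz":0,"roll":-0.143,"jaw":0.45},{"tx":0,"ty":0,"tz":0,"roll":-0.143,"jaw":0.45},{"tx":0,"ty":0,"tz":0,"roll":-0.143,"jaw":0.45},{"tx":0,"ty":0,"tz":0,"roll":-0.143,"jaw":0.45},{"tx":0,"ty":0,"tz":0,"roll":-0.143,"jaw":0.45},{"tx":0,"ty":0,"tz":0,"roll":-0.143,"jaw":0.45}]' >/dev/null
python3 -m jog '[{"tx":0,"ty":0,"tz":0,"roll":-0.143,"jaw":0.45},{"tx":0,"ty":0,"tz":0,"roll":-0.143,"jaw":0.45},{"tx":0,"ty":0,"tz":0,"roll":-0.143,"jaw":0.45},{"tx":2,"ty":2.4,"tz":0,"roll":0,"jaw":0.45},{"tx":2.5,"ty":3,"tz":0,"roll":0,"jaw":0.45},{"tx":2.5,"ty":3,"tz":0,"roll":0,"jaw":0.45},{"tx":2.5,"ty":3,"tz":0,"roll":0,"jaw":0.45},{"tx":2.5,"ty":3,"tz":0,"roll":0,"jaw":0.45}]' >/dev/null; python3 st.py .529 .095 .2
```

```text
3.5 [ 0.2378 -0.4403  0.2417] yaw 112.08 F [0.3 0.2 0.1] 0.452226944883262 [-74.  21. 100.   0.  60. -97.]
d tool cm [38.65 47.1   4.16]
```

```bash
python3 -m jog '[{"tx":2.5,"ty":3,"tz":0,"roll":0,"jaw":0.45},{"tx":2.5,"ty":3,"tz":0,"roll":0,"jaw":0.45},{"tx":2.5,"ty":3,"tz":0,"roll":0,"jaw":0.45},{"tx":2.5,"ty":3,"tz":0,"roll":0,"jaw":0.45},{"tx":2.5,"ty":3,"tz":0,"roll":0,"jaw":0.45},{"tx":2.5,"ty":3,"tz":0,"roll":0,"jaw":0.45},{"tx":2.5,"ty":3,"tz":0,"roll":0,"jaw":0.45},{"tx":2.5,"ty":3,"tz":0,"roll":0,"jaw":0.45}]' >/dev/null
python3 -m jog '[{"tx":2.5,"ty":3,"tz":0,"roll":0,"jaw":0.45},{"tx":2.5,"ty":3,"tz":0,"roll":0,"jaw":0.45},{"tx":2.5,"ty":3,"tz":0,"roll":0,"jaw":0.45},{"tx":2.5,"ty":3,"tz":0,"roll":0,"jaw":0.45},{"tx":2.5,"ty":3,"tz":0,"roll":0,"jaw":0.45},{"tx":2.5,"ty":3,"tz":0,"roll":0,"jaw":0.45},{"tx":1.5,"ty":2,"tz":0,"roll":0,"jaw":0.45},{"tx":0,"ty":0,"tz":0,"roll":0,"jaw":0.45}]' >/dev/null; python3 st.py .529 .095 .115
```

```text
5.1 [0.5092 0.0646 0.2418] yaw 112.34 F [-1.1 -0.6  0.1] 0.45294653237234594 [ -5.  22.  98.   0.  60. -28.]
d tool cm [ 2.06  2.96 12.68]
```

```bash
python3 -m jog '[{"tx":1.5,"ty":1.5,"tz":0,"roll":0,"jaw":0.45},{"tx":0.6,"ty":1.5,"tz":0,"roll":0,"jaw":0.45},{"tx":0,"ty":0,"tz":2,"roll":0,"jaw":0.45},{"tx":0,"ty":0,"tz":3,"roll":0,"jaw":0.45},{"tx":0,"ty":0,"tz":3,"roll":0,"jaw":0.45},{"tx":0,"ty":0,"tz":2.5,"roll":0,"jaw":0.45},{"tx":0,"ty":0,"tz":2.2,"roll":0,"jaw":0.45},{"tx":0,"ty":0,"tz":0,"roll":0,"jaw":0.45}]' >/dev/null
python3 st.py .529 .095 .115
python3 - <<'E'
from h import *
a=capture('scene');b=capture('side')
cv2.imwrite('pics/pre.png',np.hstack([cv2.resize(a['img'][80:280,250:450],(400,400)),cv2.resize(b['img'][100:300,220:420],(400,400))])[:,:,::-1])
E
```

```text
5.9 [0.5249 0.092  0.1121] yaw 112.06 F [ 0.1 -0.2 -0.5] 0.45031936300261194 [ -2.  34. 101.  -0.  45. -24.]
d tool cm [ 0.12  0.49 -0.29]
```

View pics/pre.png

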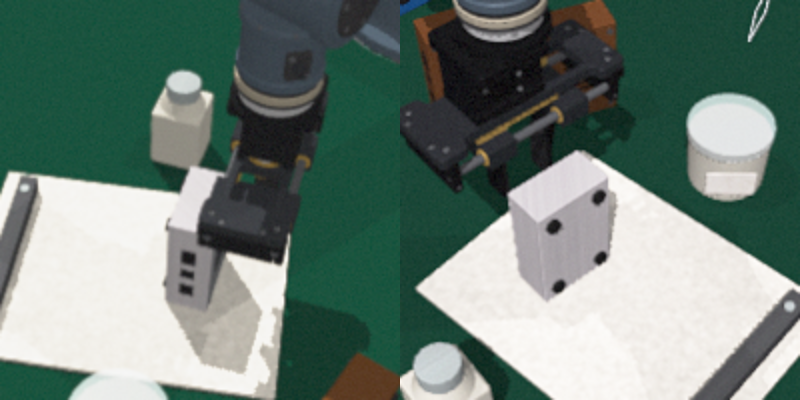

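The open fingers stand behind the cover, crop side view (500,185) and (545,155), and are clear of the box. I'll push slowly.

```bash
python3 -m jog '[{"tx":0,"ty":0.4,"tz":0,"roll":0,"jaw":0.45},{"tx":-1,"ty":0,"tz":0,"roll":0,"jaw":0.45},{"tx":-1,"ty":0,"tz":0,"roll":0,"jaw":0.45},{"tx":-0.5,"ty":0,"tz":0,"roll":0,"jaw":0.45},{"tx":-0.5,"ty":0,"tz":0,"roll":0,"jaw":0.45},{"tx":-0.5,"ty":0,"tz":0,"roll":0,"jaw":0.45},{"tx":-0.5,"ty":0,"tz":0,"roll":0,"jaw":0.45},{"tx":0,"ty":0,"tz":0,"roll":0,"jaw":0.45}]' >/dev/null; python3 st.py
python3 - <<'E'
from h import *
b=capture('side');a=capture('scene')
cv2.imwrite('pics/p1.png',np.hstack([cv2.resize(a['img'][80:280,250:450],(400,400)),cv2.resize(b['img'][100:300,220:420],(400,400))])[:,:,::-1])
E
```

```text
6.8 [0.5466 0.0566 0.1145] yaw 112.08 F [-0.2  0.8  0.8] 0.4499907617913171 [ -6.  35.  99.  -0.  46. -28.]
```

View pics/p1.png

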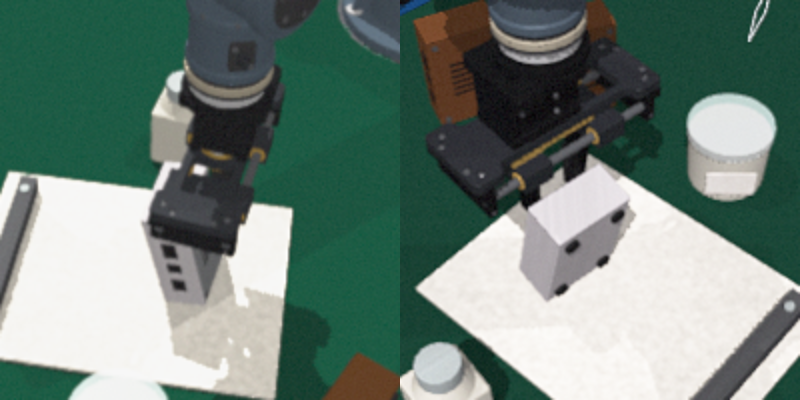

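The box is leaning about 10° and hasn't slid. I'll keep pushing.

```bash
python3 -m jog '[{"tx":-0.5,"ty":0,"tz":0,"roll":0,"jaw":0.45},{"tx":-0.5,"ty":0,"tz":0,"roll":0,"jaw":0.45},{"tx":-0.5,"ty":0,"tz":0,"roll":0,"jaw":0.45},{"tx":-0.5,"ty":0,"tz":0,"roll":0,"jaw":0.45},{"tx":-0.5,"ty":0,"tz":0,"roll":0,"jaw":0.45},{"tx":0,"ty":0,"tz":0,"roll":0,"jaw":0.45},{"tx":0,"ty":0,"tz":0,"roll":0,"jaw":0.45},{"tx":0,"ty":0,"tz":0,"roll":0,"jaw":0.45}]' >/dev/null; python3 st.py
python3 -m jog '[{"tx":0,"ty":0,"tz":-1,"roll":0,"jaw":0.45},{"tx":2,"ty":0,"tz":-1.5,"roll":0,"jaw":0.45},{"tx":3,"ty":0,"tz":0,"roll":0,"jaw":0.45},{"tx":4,"ty":0,"tz":0,"roll":0,"jaw":0.45},{"tx":3,"ty":0,"tz":0,"roll":0,"jaw":0.45},{"tx":1,"ty":0,"tz":0,"roll":0,"jaw":0.45}]' >/dev/null;python3 st.py
python3 - <<'E'
from h import *
b=capture('side');a=capture('scene');d=capture('wrist')
cv2.imwrite('pics/p2.png',np.hstack([cv2.resize(a['img'][120:280,220:420],(400,320)),cv2.resize(b['img'][150:350,220:440],(400,320))])[:,:,::-1])
for t in('controller','controller_top','controller_heel'):
  for r in landmark_of('scene',t)[:4]:
    for q in landmark_of('side',t)[:4]:
      x,e=tri([ray(a,r['point']),ray(b,q['point'])])
      if e[0]<.005 and x[1]<.2: print(t,x.round(3),np.round(e[0],4),np.round(r['point']),np.round(q['point']))
E
```

```text
7.7 [0.5554 0.0344 0.1145] yaw 112.12 F [0.4 0.3 0.1] 0.44900691998985504 [ -8.  35.  98.   0.  46. -30.]
8.3 [0.5049 0.1571 0.1402] yaw 112.3 F [ 0.3  0.4 -0.2] 0.45374904171570457 [  5.  31. 101.   0.  47. -17.]
controller [0.56  0.019 0.029] 0.0023 [208. 334.] [233. 310.]
controller_top [ 0.605 -0.091  0.031] 0.0007 [193. 281.] [274. 354.]
controller_heel [0.553 0.017 0.003] 0.0019 [213. 335.] [243. 307.]
```

View pics/p2.png

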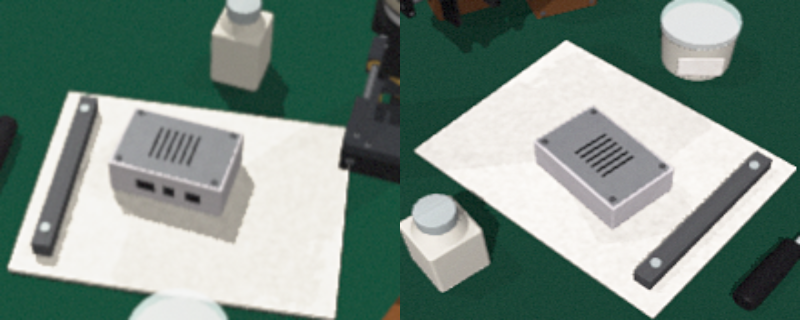

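The box now lies on its feet with the cover up, crop scene view (178,160), and the bar is ahead of it. I'll set the tool square to the bar and come down behind the rear end.

```bash
python3 -m jog '[{"tx":0,"ty":0,"tz":0,"roll":-0.133,"jaw":0.5},{"tx":0,"ty":0,"tz":0,"roll":0,"jaw":0.5}]' >/dev/null;python3 st.py .527 .066 .038
```

```text
9.25 [0.5066 0.1547 0.1395] yaw 119.74 F [-0.4 -0.3 -0.5] 0.49154759431672895 [  5.  32. 101.  -0.  47. -25.]
d tool cm [-8.72 -2.63 10.15]
```

```bash
python3 -m jog '[{"tx":-4,"ty":-1.3,"tz":0,"roll":0,"jaw":0.5},{"tx":-4.7,"ty":-1.3,"tz":0,"roll":0,"jaw":0.5},{"tx":0,"ty":0,"tz":3,"roll":0,"jaw":0.5},{"tx":0,"ty":0,"tz":3,"roll":0,"jaw":0.5},{"tx":0,"ty":0,"tz":2.5,"roll":0,"jaw":0.5},{"tx":0,"ty":0,"tz":1.6,"roll":0,"jaw":0.5},{"tx":0,"ty":0,"tz":0,"roll":0,"jaw":0.5}]' >/dev/null;python3 st.py .5376 .0468 .038
python3 - <<'E'
from h import *
b=capture('side');a=capture('scene')
cv2.imwrite('pics/p3.png',np.hstack([cv2.resize(a['img'][120:280,220:420],(400,320)),cv2.resize(b['img'][150:350,220:440],(400,320))])[:,:,::-1])
E
```

```text
9.95 [0.5257 0.0663 0.0365] yaw 119.59 F [-0.3 -0.6  0.8] 0.49741309894223684 [ -5.  42. 104.   0.  34. -34.]
d tool cm [-2.28  0.07 -0.16]
```

View pics/p3.png

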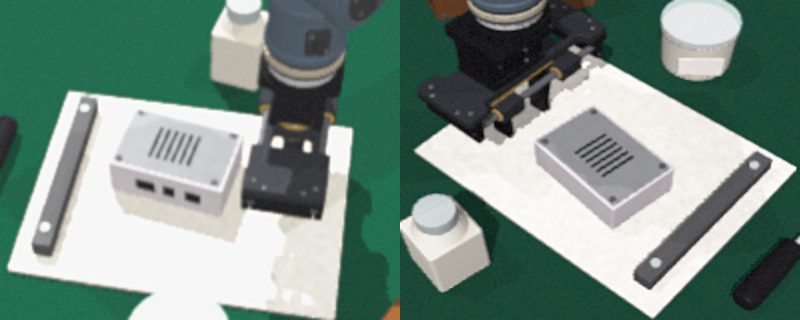

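The fingers are clear behind the rear end and centred on it. I'll push forward gently.

```bash
python3 -m jog '[{"tx":-1.5,"ty":0,"tz":0,"roll":0,"jaw":0.5},{"tx":-1.5,"ty":0,"tz":0,"roll":0,"jaw":0.5},{"tx":-0.6,"ty":0,"tz":0,"roll":0,"jaw":0.5},{"tx":-0.6,"ty":0,"tz":0,"roll":0,"jaw":0.5},{"tx":-0.6,"ty":0,"tz":0,"roll":0,"jaw":0.5},{"tx":-0.6,"ty":0,"tz":0,"roll":0,"jaw":0.5},{"tx":-0.6,"ty":0,"tz":0,"roll":0,"jaw":0.5},{"tx":-0.6,"ty":0,"tz":0,"roll":0,"jaw":0.5}]' >/dev/null;python3 st.py .587 -.0131 .038
python3 -m jog '[{"tx":-0.5,"ty":0,"tz":0,"roll":0,"jaw":0.5},{"tx":-0.5,"ty":0,"tz":0,"roll":0,"jaw":0.5},{"tx":0,"ty":0,"tz":0,"roll":0,"jaw":0.5}]' >/dev/null;python3 st.py .5717 .0032 .038
python3 - <<'E'
from h import *
b=capture('side');a=capture('scene')
cv2.imwrite('pics/p4.png',np.hstack([cv2.resize(a['img'][120:280,220:420],(400,320)),cv2.resize(b['img'][150:350,220:440],(400,320))])[:,:,::-1])
E
```

```text
10.85 [0.5596 0.0088 0.0384] yaw 119.75 F [-2.4  1.6  0.3] 0.49855558050484 [-11.  43.  99.   0.  38. -40.]
d tool cm [-3.27  1.29  0.04]
11.15 [ 0.5662 -0.0007  0.0386] yaw 119.72 F [ 0.3 -0.9 -1.2] 0.49922957360186754 [-11.  43.  99.  -0.  38. -41.]
d tool cm [0.07 0.67 0.06]
```

View pics/p4.png

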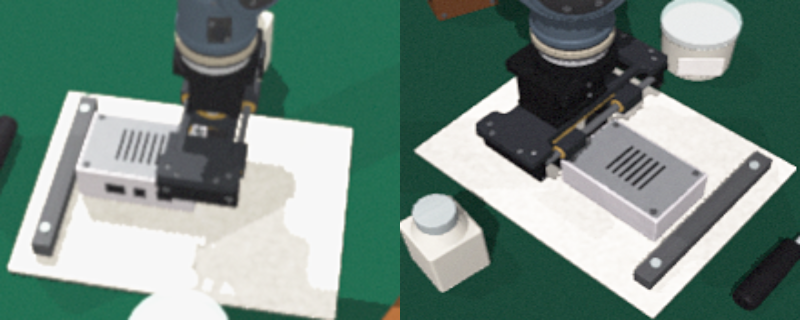

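The box has squared up to the fingers, and a gap of about 15 mm remains. I'll push on and watch the force.

```bash
python3 -m jog '[{"tx":-0.5,"ty":0,"tz":0,"roll":0,"jaw":0.5},{"tx":-0.4,"ty":0,"tz":0,"roll":0,"jaw":0.5},{"tx":-0.3,"ty":0,"tz":0,"roll":0,"jaw":0.5}]' |grep force:;python3 st.py
for i in 1; do python3 -m jog '[{"tx":-0.2,"ty":0,"tz":0,"roll":0,"jaw":0.5},{"tx":-0.1,"ty":0,"tz":0,"roll":0,"jaw":0.5}]' |grep force:; done; python3 st.py
```

```text
force: [-5.0, 11.0, 6.1]
grasp_force: 6.0
11.55 [ 0.5698 -0.0091  0.0386] yaw 119.71 F [-5.  11.   6.1] 0.5006043873167121 [-12.  43.  98.   0.  39. -42.]
force: [-5.0, 15.1, 7.6]
grasp_force: 7.5
11.75 [ 0.5694 -0.0095  0.0387] yaw 119.75 F [-5.  15.1  7.6] 0.49941523659672776 [-12.  43.  98.   0.  39. -42.]
```

```bash
python3 -m jog '[{"tx":-0.2,"ty":0,"tz":0,"roll":0,"jaw":0.5},{"tx":0,"ty":0,"tz":0,"roll":0,"jaw":0.5},{"tx":0,"ty":0,"tz":0,"roll":0,"jaw":0.5}]' |grep force:; python3 st.py
python3 - <<'E'
from h import *
b=capture('side');a=capture('scene')
cv2.imwrite('pics/p5.png',np.hstack([cv2.resize(a['img'][160:260,220:320],(400,400),interpolation=2),cv2.resize(b['img'][230:330,330:430],(400,400),interpolation=2)])[:,:,::-1])
E
```

```text
force: [-5.7, 15.7, 9.9]
grasp_force: 8.6
12.05 [ 0.569  -0.0098  0.0387] yaw 119.81 F [-5.7 15.7  9.9] 0.5015193301155042 [-12.  43.  98.   0.  39. -42.]
```

View pics/p5.png

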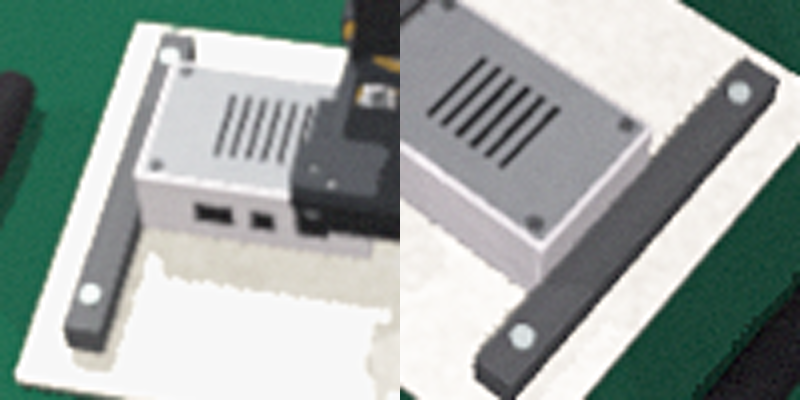

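```bash
cat > ang.py <<'E'
from h import *
b=capture('side');a=capture('scene')
def ang(c,o,p,q,z):
    P=[atz(c,(o[0]+t[1]/4,o[1]+t[0]/4),z)[:2] for t in(p,q)];d=P[1]-P[0];print(np.round(P,4).tolist(),np.linalg.norm(d).round(4),np.degrees(np.arctan2(d[1],d[0])).round(2))
for c,o,L in((b,(230,330),[((141,246),(251,133),.054),((122,336),(338,92),.026),((80,353),(340,60),.026)]),(a,(160,220),[((136,180),(172,66),.054),((90,293),(170,55),.026)])):
    for l in L: ang(c,o,*l)
print(read_state()['moment'])
E
python3 ang.py
```

```text
[[0.6039, -0.1411], [0.6691, -0.1057]] 0.0742 28.53
[[0.5883, -0.1635], [0.726, -0.0829]] 0.1596 30.35
[[0.5692, -0.165], [0.7348, -0.0671]] 0.1924 30.6
[[0.6746, -0.0956], [0.6088, -0.1352]] 0.0768 -148.95
[[0.7257, -0.0804], [0.5874, -0.161]] 0.16 -149.74
[2.58781159 0.48192476 0.56281647]
```

Pressed with about 18 N, the box and bar agree to within measurement noise. To be sure it is flush, I'll back off, close the jaws, and press once at the centre of the rear end.

```bash
python3 -m jog '[{"tx":1,"ty":0,"tz":0,"roll":0,"jaw":0.5},{"tx":1.2,"ty":0.5,"tz":0,"roll":0,"jaw":0},{"tx":0,"ty":0,"tz":0,"roll":0,"jaw":0},{"tx":0,"ty":0,"tz":0,"roll":0,"jaw":0},{"tx":0,"ty":0,"tz":0,"roll":0,"jaw":0},{"tx":0,"ty":0,"tz":0,"roll":0,"jaw":0},{"tx":0,"ty":0,"tz":0,"roll":0,"jaw":0}]' >/dev/null; python3 st.py
python3 -m jog '[{"tx":-0.5,"ty":0,"tz":0,"roll":0,"jaw":0},{"tx":-0.5,"ty":0,"tz":0,"roll":0,"jaw":0},{"tx":-0.4,"ty":0,"tz":0,"roll":0,"jaw":0},{"tx":-0.2,"ty":0,"tz":0,"roll":0,"jaw":0},{"tx":-0.2,"ty":0,"tz":0,"roll":0,"jaw":0},{"tx":0,"ty":0,"tz":0,"roll":0,"jaw":0}]' |grep force:; python3 st.py
```

```text
12.95 [0.567  0.0066 0.0385] yaw 119.7 F [0.5 0.6 0.1] 0.05643756232255744 [-11.  43.  98.  -0.  38. -40.]
force: [-0.5, 6.4, 3.1]
grasp_force: 3.3
13.55 [ 0.5745 -0.0067  0.0386] yaw 119.69 F [-0.5  6.4  3.1] 0.008203607728507334 [-12.  44.  97.   0.  39. -42.]
```

```bash
python3 -m jog '[{"tx":-0.2,"ty":0,"tz":0,"roll":0,"jaw":0},{"tx":-0.2,"ty":0,"tz":0,"roll":0,"jaw":0},{"tx":-0.2,"ty":0,"tz":0,"roll":0,"jaw":0},{"tx":0,"ty":0,"tz":0,"roll":0,"jaw":0}]' |grep force:; python3 st.py
python3 -m jog '[{"tx":0.5,"ty":0,"tz":0,"roll":0,"jaw":0},{"tx":1.5,"ty":0,"tz":0,"roll":0,"jaw":0},{"tx":4,"ty":0,"tz":0,"roll":0,"jaw":0},{"tx":2,"ty":0,"tz":-3,"roll":0,"jaw":0},{"tx":2,"ty":0,"tz":-4,"roll":0,"jaw":0},{"tx":2,"ty":0,"tz":-4,"roll":0,"jaw":0},{"tx":0,"ty":0,"tz":0,"roll":0,"jaw":0}]' |grep force:; python3 st.py
python3 - <<'E'
from h import *
b=capture('side');a=capture('scene')
cv2.imwrite('pics/p6.png',np.hstack([cv2.resize(a['img'][160:260,220:320],(400,400),interpolation=2),cv2.resize(b['img'][230:330,330:430],(400,400),interpolation=2)])[:,:,::-1])
E
```

```text
force: [-3.2, 22.0, 7.2]
grasp_force: 10.6
13.95 [ 0.5743 -0.0069  0.0386] yaw 119.62 F [-3.2 22.   7.2] 0.009191210602468611 [-12.  44.  97.   1.  40. -42.]
force: [0.7, -0.2, -0.3]
grasp_force: 0.0
14.65 [0.5203 0.0924 0.153 ] yaw 119.88 F [ 0.7 -0.2 -0.3] 0.002836758823999622 [ -2.  30. 101.   0.  48. -32.]
```

View pics/p6.png

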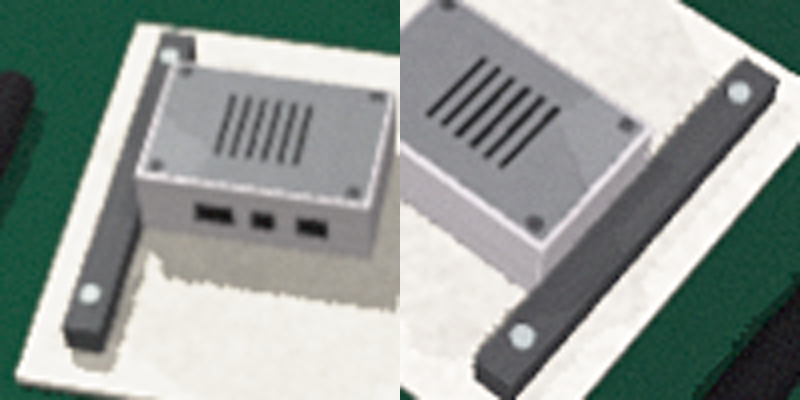

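The box lies cover up with its leading end against the bar. It didn't move under 22 N pressed at the centre, there is no visible gap, and the arm is clear. Handing in.

```bash
python3 -c "
from rig import *
print(hand_in())"
```

```text
the job is handed in; nothing more can be done
None
```

The controller box was pushed over onto its feet with the cover up, then pushed until its leading end sat against the stop bar with no visible gap, and the job is handed in (verdict not shown).

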